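Load the blank magazine and bed the stack with the locking clamp

TASK

Load all the aluminium blanks on the bench into the spring magazine, pressing each one down until the catches snap over it. Then push the clamp's handle down until it locks over centre on the stack, leave it locked for a good two seconds, and press the release lever so that the clamp springs open, leaving the loaded blanks under the catches. Do not disturb the screwdriver, the dial gauge or the wooden case.

Things in the scene. Friction and masses are not known exactly. Their poses are not given: they have to be found in the camera images.
- fixture: grey base plate 345 x 150 x 10 mm fixed to the bench, carrying the magazine and the locking clamp. Origin on the bench under the centre of the magazine; z up, x runs from the magazine towards the clamp and along its handles (plate from x -60 to +285 mm), y runs along the magazine's long side.
- mouth (a point): point on the magazine's axis level with the undersides of its two catches, 105 mm above the bench. The magazine is an upright aluminium pocket 93 mm (fixture y) by 47 mm (fixture x); the long sides are open over the middle 66 mm for fingers. Its flared rim is 33 mm above this point. Spring and stack bring the top blank's upper face to this level, however many are loaded.
- catch_a (a joint): one of two spring catches in the end walls (0 = out, m). Tapered noses 17.5 mm high, flat below, reach 5 mm into the pocket: a blank laid in the mouth rests on them, underside 5 to 14 mm above mouth. Pushed down in its middle (5 to 15 N) till its top is 2 mm or more (at most 8) below mouth, it slips past and the catches snap out over it.
- follower (a joint): spring follower plate inside the magazine: 0 = up, its top level with mouth; grows in m as it is pushed down, 0.014 for each blank loaded; travel 0.082. Spring 3 N at the top and 150 N/m.
- clamp_handle (a joint): upper, moving handle of the locking clamp: steel bar 150 x 22 x 14 mm, black grip, above a fixed lower handle. Hinged at handle_hinge. 0 = open (sprung), pointing 1.24 rad above level towards fixture +x; grows (rad) as it is pushed down: dead centre 1.06, locked on its stop at 1.19 (0.05 above level), where it stays by itself. Pushing the grip takes up to about 12 N.
- clamp_jaw (a joint): the clamp's jaw arm, driven by the handle: 0 = open, standing upright about 100 mm to the fixture's +x side of the magazine's axis and up to 220 mm above the bench, clear of the mouth; about 1.68 rad = closed, level, its rubber pad pressing the middle of the stack 5 to 7 mm below the catches.
- handle_hinge (a point): hinge axis of the moving handle (parallel to the fixture's y), 83 mm above the bench, at fixture x 132 mm, y 0
- handle_push (a point): point on the upper face of the moving handle's black grip, 120 mm from the hinge (moves with the handle)
- release_lever (a joint): release lever: a small steel seesaw at the clamp's side; 0 = at rest (sprung), grows in rad as its paddle is pressed down, stop at 0.55. When the clamp is locked, pressing the paddle down about 20 to 25 mm (under 12 N) kicks the handle back over centre and the clamp springs open by itself.
- paddle_top (a point): middle of the top of the release lever's paddle (30 x 30 mm plate, 69 mm above the bench at rest, at fixture x 182 mm, y -85 mm; its pivot lies 60 mm from here towards fixture +y). It moves with the lever.
- blank1: one of the three to five alike specimen blanks: plain aluminium bar 90 (its x) x 44 (its y) x 14 mm (its z), about 150 g, lying flat on the bench; origin at its centre. It goes in the magazine lying flat with its 90 mm length along the fixture's y, either way round.
- blank2: one of the three to five alike specimen blanks: plain aluminium bar 90 (its x) x 44 (its y) x 14 mm (its z), about 150 g, lying flat on the bench; origin at its centre. It goes in the magazine lying flat with its 90 mm length along the fixture's y, either way round.
- blank3: one of the three to five alike specimen blanks: plain aluminium bar 90 (its x) x 44 (its y) x 14 mm (its z), about 150 g, lying flat on the bench; origin at its centre. It goes in the magazine lying flat with its 90 mm length along the fixture's y, either way round.
- blank4: one of the three to five alike specimen blanks: plain aluminium bar 90 (its x) x 44 (its y) x 14 mm (its z), about 150 g, lying flat on the bench; origin at its centre. It goes in the magazine lying flat with its 90 mm length along the fixture's y, either way round.
- blank5: one of the three to five alike specimen blanks: plain aluminium bar 90 (its x) x 44 (its y) x 14 mm (its z), about 150 g, lying flat on the bench; origin at its centre. It goes in the magazine lying flat with its 90 mm length along the fixture's y, either way round.
- screwdriver: a red-handled screwdriver lying on the bench; not part of the job
- dial_gauge: a dial gauge on a magnetic stand, about 185 mm tall, on the far side of the bench; not part of the job
- gauge_case: a shut wooden gauge-block case 110 x 160 x 45 mm; not part of the job
Mind the look-alikes: they are no part of the job. What is shaped like the blank4 but purple or red is not meant.

How it is judged:
By the outcome, as a careful person would: the job done as asked, in the order asked, and still so for the second after the job is handed in, with the robot touching nothing.
Of blank1, blank2, blank3, blank4, blank5 only 3 to 5 are there at a start; the rules pass over those that are not, and their reading is None.
At some moment in a run one of blank1, blank2, blank3, blank4, blank5 may be knocked a few centimetres aside while the robot is not near it.
It also fails if it takes over 210 s, if anything falls off the work surface, if the arm or the gripper's body presses on something with over 40 N, if the wrist force passes 120 N, or if a joint passes its speed limit or range.

ROBOT

A 7-joint arm with a two-finger parallel gripper is mounted at the origin on the work surface. World frame = base frame: x ahead of the robot, y to its left, z up, the work surface at z = 0. Lengths are in m, angles in rad, forces in N, time in s.
With the tool pointing down it reaches from about 0.4 to 0.875 m from the base axis. Payload 6.5 kg.
Tool frame: the origin (TCP) lies midway between the tips of the shut fingers; the grasp point (between the pads) lies ctrl.hold_point_z behind it (ctrl.hold_point_z is the distance from the TCP to the grasp point, in m); z points along the fingers, y is the line along which they close (so a half turn about z gives the same grasp; the last joint's range is limited). The gripper opens to 85 mm and grips with 20 to 120 N. Pads are 22 mm wide; open, the fingers measure 114 mm over their backs; the gripper's body (76 mm by 85 mm) begins 54 mm behind the grasp point. The pads swing forward as they close: fully open they stand 13 mm farther back than shut.
Start: joints at [1.181, 0.536, -0.004, 1.538, 0.003, 1.067, -0.071], TCP at [0.207, -0.616, 0.196] pointing down, gripper open.
Joint ranges: [-2.7, 2.7], [-0.37, 2.16], [-1.27, 1.26], [0.24, 2.4], [-1.31, 4.45], [0.19, 1.91], [-2.76, 2.76]. Speed limits (rad/s): [2.39, 2.39, 3.14, 3.14, 3.14, 3.14, 3.14].

INTERFACE

Orientations are given as [roll, pitch, yaw] about the fixed x, y, z axes, in that order (R = Rz(yaw) Ry(pitch) Rx(roll)).
In Python, from workcell import ctrl gives the robot as it stands. The module is installed in compiled form; this text tells all that it offers. Calls block until the motion is done:
- ctrl.movep(position, orientation): joint-space move of the TCP to a pose.
- ctrl.servo_line(position, attitude=None, speed=0.15, until_force=None): straight line of the TCP; attitude=None keeps the orientation; speed is the mean speed in m/s. With until_force (N) it stops when the force on the tool has changed by that much, and returns True; else False.
- ctrl.move_j(angles): joint-space move.
- ctrl.ungrasp() and ctrl.clamp(): open the fingers fully, or close them until they stop; the grip force is fixed at half the most.
- ctrl.pause(seconds).
- ctrl.solve_ik(position, orientation): joint angles nearest the present ones, or None.
- ctrl.read_camera(name): name is "side" or "top"; returns a dict with "frame" (420x560x3 uint8, blue, green, red), "vfov" (degrees; the focal length in pixels is half the picture's height over the tangent of half this angle, whatever the lens; pixels are square), "cx", "cy" (the principal point, pixels), "pose" (4x4, takes a point from camera to world coordinates). Camera axes: x right, y down, z forward; pixel columns grow to the right and rows downward; lengths in m; the calibration is good to about 2 mm. A picture is of the moment at which its call begins. There is no depth.
A pose or a line that the arm cannot do raises ctrl.MotionError and nothing moves.
- ctrl.sign_off(): hands the job in; it is judged then, once.
Readings, each from a call of its own:
- ctrl.read_time(): time.
- ctrl.read_q(): joint angles.
- ctrl.read_qd(): joint speeds.
- ctrl.read_joint_efforts(): joint torques, N m.
- ctrl.read_position(): TCP position.
- ctrl.read_tool_rot(): TCP orientation.
- ctrl.read_force(): force on the tool from outside, world axes, zero at the start.
- ctrl.read_wrist_torque(): the same for the moment, N m.
- ctrl.read_gripper_width(): finger opening in m.
- ctrl.read_gripper_force(): force on a finger pad.
Only numpy, scipy, OpenCV 4.12 (cv2) and the standard library are available. Lean on these libraries where they do the work, as an engineer would, in place of code of your own. Each camera call takes 0.05 s, during which the arm holds its last target. There are 200 camera calls.

## Working session

There is one attempt and no reset: what is moved stays moved. The work goes in short steps, each a Python script; the robot and the scene stay as the last script left them, time stands still between calls to the robot, and variables do not carry over. Pictures are saved under pics/ and viewed, at most 14 in all, crops included, and the job is handed in when it is done.

```bash
mkdir -p pics
python3 - <<'E'
from workcell import ctrl
import cv2
for n in("side","top"):
    c=ctrl.read_camera(n); cv2.imwrite(f"pics/{n}0.png",c["frame"]); print(n,c["vfov"],c["cx"],c["cy"],c["pose"].round(4).tolist(),[k for k in c])
print(ctrl.hold_point_z,ctrl.read_time(),ctrl.read_position(),ctrl.read_tool_rot())
E
```

```text
side 52.666328439584596 283.3629762340642 207.37598886086565 [[-0.7198, -0.506, 0.4754, -0.0486], [-0.6942, 0.5151, -0.5028, 0.6508], [0.0096, -0.6919, -0.7219, 1.0468], [0.0, 0.0, 0.0, 1.0]] ['frame', 'vfov', 'cx', 'cy', 'pose']
top 57.04693457724366 279.70051137136534 204.7122496330353 [[0.0386, -0.9773, 0.2081, 0.3525], [-0.9993, -0.0378, 0.008, 0.0338], [0.0, -0.2083, -0.9781, 1.1594], [0.0, 0.0, 0.0, 1.0]] ['frame', 'vfov', 'cx', 'cy', 'pose']
0.0187 0.1 [ 0.20657103 -0.61564446  0.19476461] [-3.13999701e+00  1.48887572e-04  3.23852836e-01]
```

View pics/side0.png

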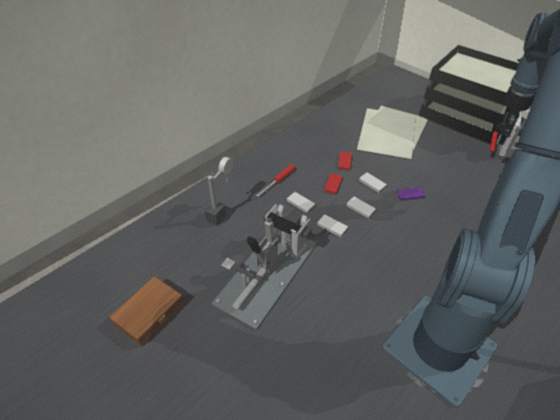

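View pics/top0.png

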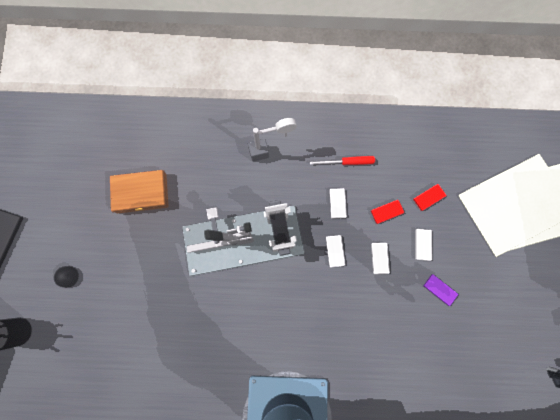

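The top view shows four plain aluminium blanks at (338,203), (336,251), (380,258) and (424,244). The look-alikes are red at (388,212) and (430,197) and purple at (441,290); the paper at (510,205) and the paddle at (212,213) are also light-coloured. The four uncoloured ones fit the description, so I'll check them in a close crop.

```bash
cat > h.py <<'E'
from workcell import ctrl
import cv2, numpy as np
from scipy.spatial.transform import Rotation as Rot
def K(c): return c["frame"].shape[0]/2/np.tan(np.radians(c["vfov"])/2)
def ray(c,uv):
    d=np.array([(uv[0]-c["cx"])/K(c),(uv[1]-c["cy"])/K(c),1.]); P=np.array(c["pose"])
    return P[:3,3],P[:3,:3]@d
def plane(c,uv,z):
    o,d=ray(c,uv); return o+d*(z-o[2])/d[2]
def tri(c1,p1,c2,p2):
    A=[];b=[]
    for c,p in((c1,p1),(c2,p2)):
        o,d=ray(c,p); d/=np.linalg.norm(d); M=np.eye(3)-np.outer(d,d); A.append(M); b.append(M@o)
    return np.linalg.lstsq(np.vstack(A),np.hstack(b),rcond=None)[0]
def proj(c,X):
    P=np.array(c["pose"]); q=P[:3,:3].T@(np.asarray(X)-P[:3,3]); return np.array([K(c)*q[0]/q[2]+c["cx"],K(c)*q[1]/q[2]+c["cy"]])
def blanks(c,vmin=150,z=0.014):
    """bright uncoloured contours whose shape on plane z is about 90x44"""
    hsv=cv2.cvtColor(c["frame"],cv2.COLOR_BGR2HSV)
    m=((hsv[...,2]>vmin)&(hsv[...,1]<60)).astype(np.uint8)
    out=[]
    for k in cv2.findContours(m,cv2.RETR_EXTERNAL,cv2.CHAIN_APPROX_NONE)[0]:
        if len(k)<15: continue
        w=np.array([plane(c,p[0],z)[:2]*1000 for p in k],np.float32)
        (x,y),(a,b),t=cv2.minAreaRect(w)
        if a<b: a,b,t=b,a,t+90
        if 70<a<110 and 30<b<65:
            M=cv2.moments(k); out.append((x/1000,y/1000,np.radians((t+90)%180-90),a,b,(M["m10"]/M["m00"],M["m01"]/M["m00"])))
    return out
E
python3 - <<'E'
from h import *
s,t=ctrl.read_camera("side"),ctrl.read_camera("top")
T=blanks(t);S=blanks(s)
for n,L in(("T",T),("S",S)):
    for b in L: print(n,np.round(b[:5],3),np.round(b[5],1))
for b in T:
    if S:
        q=min(S,key=lambda q:np.hypot(q[0]-b[0],q[1]-b[1])); print("tri",tri(t,b[5],s,q[5]).round(4))
cr=lambda f,x,y,w,h,k:cv2.resize(f[y:y+h,x:x+w],None,fx=k,fy=k,interpolation=cv2.INTER_CUBIC)
cv2.imwrite("pics/t1.png",cr(t["frame"],170,180,190,110,4))
cv2.imwrite("pics/s1.png",cr(s["frame"],200,170,190,170,3.5))
cv2.imwrite("pics/t2.png",cr(t["frame"],310,170,170,140,4))
E
```

```text
T [ 4.4900e-01 -2.5700e-01  5.2000e-02  9.0951e+01  4.8969e+01] [379.8 257.7]
T [ 0.464 -0.125  0.147 92.799 47.615] [334.9 250.8]
T [ 4.9400e-01 -3.8600e-01 -4.3000e-02  9.3833e+01  4.7667e+01] [423.  244.2]
T [ 6.1000e-01 -1.3100e-01  5.5000e-02  9.0759e+01  4.8318e+01] [337.4 202.5]
S [ 0.465 -0.124  0.154 88.086 45.096] [332.3 224.6]
S [ 4.4900e-01 -2.5800e-01  5.8000e-02  8.8112e+01  4.5676e+01] [360.6 206. ]
S [ 6.1200e-01 -1.3100e-01  6.8000e-02  8.8859e+01  4.6497e+01] [300.3 201. ]
S [ 4.9500e-01 -3.8700e-01 -2.6000e-02  8.9398e+01  4.7259e+01] [372.4 181.1]
tri [ 0.4488 -0.2573  0.014 ]
tri [ 0.4639 -0.125   0.0136]
tri [ 0.4929 -0.3856  0.0156]
tri [ 0.6106 -0.1312  0.0142]
```

View pics/t1.png

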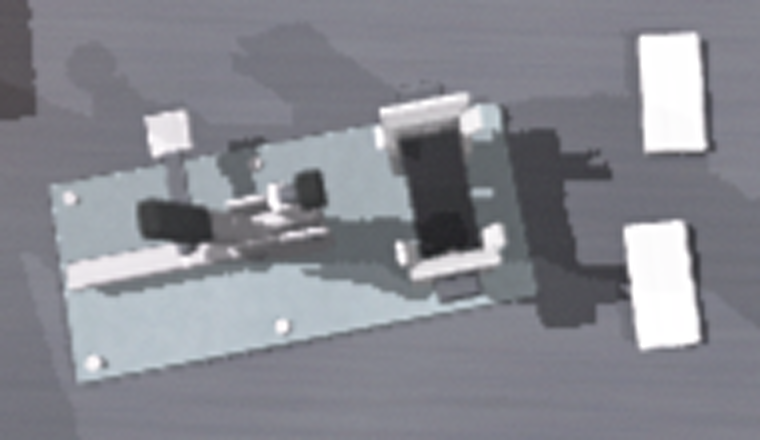

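View pics/s1.png

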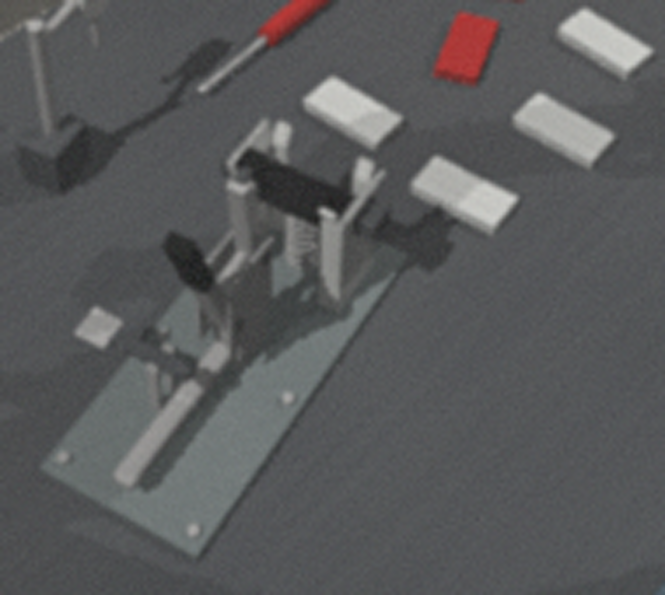

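View pics/t2.png

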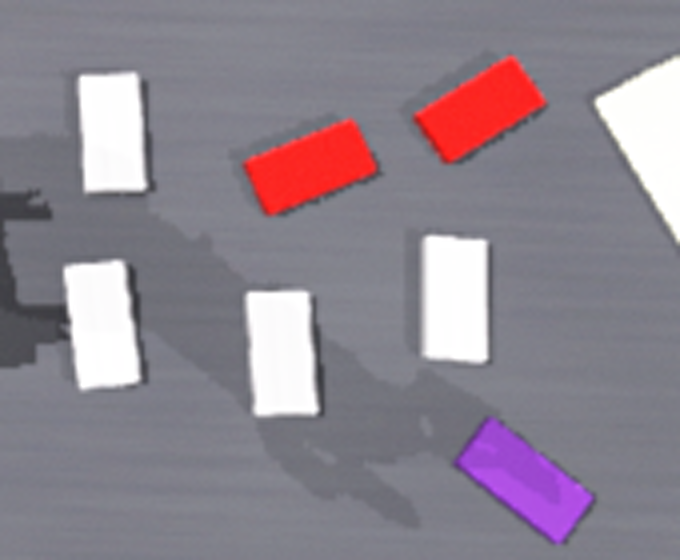

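All four candidates are plain aluminium and match the description; triangulation puts their top faces at 14 mm. In crop t1 the plate corners are at (50,185), (78,382), (538,298) and (500,105). Next I'll fit the fixture pose using both views.

Run:
```python
from h import *
from scipy.optimize import least_squares
s,t=ctrl.read_camera("side"),ctrl.read_camera("top")
T=lambda u,v:((u+.5)/4-.5+170,(v+.5)/4-.5+180)
S=lambda u,v:((u+.5)/3.5-.5+200,(v+.5)/3.5-.5+170)
obs=[(t,T(50,185),(.285,-.075,.01)),(t,T(78,382),(.285,.075,.01)),(t,T(538,298),(-.06,.075,.01)),(t,T(500,105),(-.06,-.075,.01)),
(s,S(42,467),(.285,-.075,.01)),(s,S(198,556),(.285,.075,.01)),
(t,T(168,132),(.182,-.085,.069)),(s,S(98,327),(.182,-.085,.069))]
print("corner tri",tri(t,obs[0][1],s,obs[4][1]).round(4),tri(t,obs[1][1],s,obs[5][1]).round(4),"paddle",tri(t,obs[6][1],s,obs[7][1]).round(4))
def W(p,X): c,n=np.cos(p[2]),np.sin(p[2]); return np.array([p[0]+c*X[0]-n*X[1],p[1]+n*X[0]+c*X[1],X[2]])
r=least_squares(lambda p:np.hstack([proj(c,W(p,X))-uv for c,uv,X in obs]),[.54,.0,1.6])
print(r.x.round(4),r.fun.reshape(-1,2).round(1).tolist())
p=r.x
# draw check
for n,c in(("t",t),("s",s)):
    f=cv2.resize(c["frame"],None,fx=4,fy=4,interpolation=cv2.INTER_CUBIC)
    def poly(pts,col):
        q=np.array([(proj(c,W(p,X))+.5)*4-.5 for X in pts]).round().astype(int); cv2.polylines(f,[q],True,col,1)
    poly([(.285,-.075,.01),(.285,.075,.01),(-.06,.075,.01),(-.06,-.075,.01)],(0,255,0))
    poly([(.022,-.045,.105),(.022,.045,.105),(-.022,.045,.105),(-.022,-.045,.105)],(0,0,255))
    poly([(.0235,-.0465,.138),(.0235,.0465,.138),(-.0235,.0465,.138),(-.0235,-.0465,.138)],(255,255,0))
    u,v=((proj(c,W(p,(0.05,0,.1))))*4).astype(int); cv2.imwrite(f"pics/f{n}.png",f[max(0,v-300):v+300,u-400:u+400])
```

```text
corner tri [0.5206 0.3336 0.0104] [0.3762 0.3    0.01  ] paddle [0.5544 0.2376 0.0703]
[0.5109 0.0396 1.7919] [[-0.1, -0.3], [-0.5, 0.3], [0.2, -0.1], [0.1, -0.6], [-0.5, -0.0], [-0.1, 0.6], [0.5, -0.0], [1.0, 0.1]]
```

View pics/ft.png

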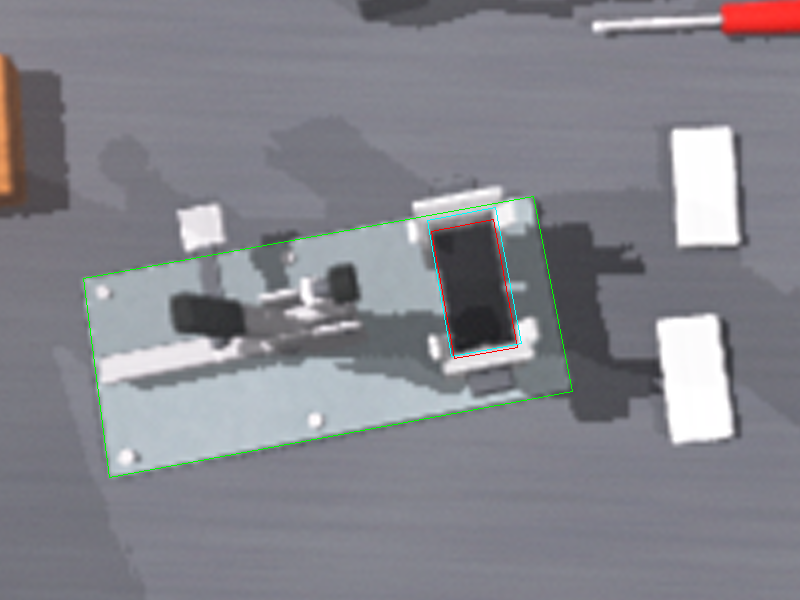

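View pics/fs.png

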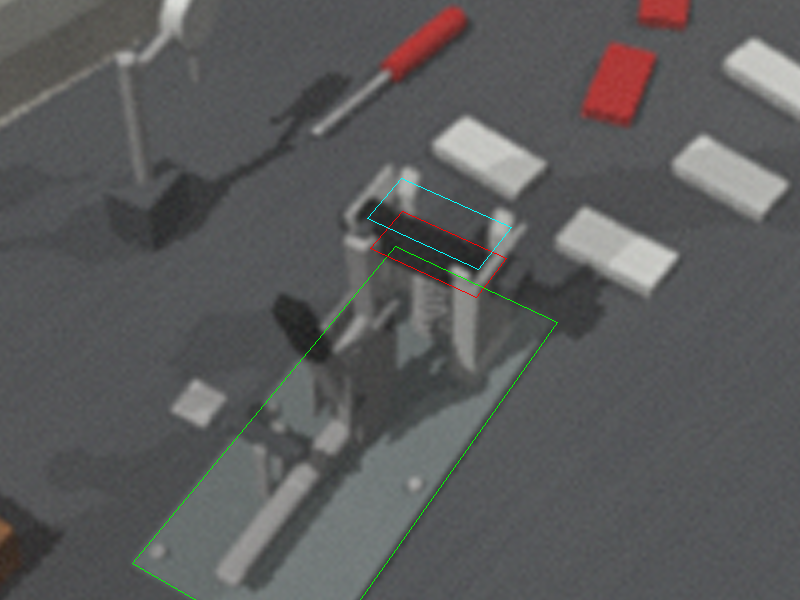

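The fixture fit is within about 0.5 px in the top view, while the side view sits about 2 px off around the magazine. I'll refine the magazine centre from brightness profiles across it.

```bash
cat >> h.py <<'E'
FX=[0.5109,0.0396,1.7919]
def W(X,p=None):
    p=FX if p is None else p; c,n=np.cos(p[2]),np.sin(p[2]); return np.array([p[0]+c*X[0]-n*X[1],p[1]+n*X[0]+c*X[1],X[2]])
def prof(c,pts):
    g=cv2.cvtColor(c["frame"],cv2.COLOR_BGR2GRAY).astype(np.float32)
    uv=np.array([proj(c,W(X)) for X in pts],np.float32); return cv2.remap(g,uv[:,0],uv[:,1],cv2.INTER_LINEAR).ravel()
E
python3 - <<'E'
from h import *
for n in("top","side"):
    c=ctrl.read_camera(n)
    xs=np.arange(-.04,.041,.002)
    P=np.mean([prof(c,[(x,y,.105) for x in xs]) for y in np.arange(-.02,.021,.004)],0)
    print(n,"x@105",P.round().astype(int).tolist())
    P=np.mean([prof(c,[(x,y,.010) for x in np.arange(-.08,-.04,.002)]) for y in np.arange(0,.06,.01)],0)
    print(n,"plate edge x -80..-40",P.round().astype(int).tolist())
    ys=np.arange(-.08,.081,.002)
    P=np.mean([prof(c,[(x,y,.138) for y in ys]) for x in np.arange(-.012,.013,.004)],0)
    print(n,"y@138",P.round().astype(int).tolist())
E
```

```text
top x@105 [102, 103, 105, 109, 111, 112, 112, 113, 112, 103, 81, 62, 55, 55, 54, 53, 53, 53, 53, 53, 53, 53, 52, 53, 53, 54, 54, 54, 55, 60, 81, 116, 148, 156, 155, 154, 154, 153, 152, 152, 151]
top plate edge x -80..-40 [67, 67, 67, 68, 69, 70, 70, 71, 71, 74, 82, 96, 104, 105, 105, 104, 106, 110, 122, 135]
top y@138 [132, 132, 132, 129, 128, 129, 123, 117, 118, 147, 207, 239, 227, 210, 201, 201, 200, 184, 156, 137, 122, 99, 74, 60, 56, 56, 57, 57, 57, 57, 58, 58, 58, 59, 58, 59, 59, 58, 58, 57, 56, 55, 54, 54, 54, 54, 54, 54, 52, 47, 44, 42, 41, 41, 41, 40, 40, 40, 40, 40, 41, 55, 95, 164, 210, 223, 227, 229, 201, 142, 97, 99, 111, 116, 117, 118, 109, 102, 137, 183, 190]
side x@105 [78, 77, 75, 74, 74, 74, 75, 74, 71, 64, 56, 50, 47, 46, 45, 45, 45, 44, 43, 44, 47, 52, 56, 60, 64, 61, 55, 50, 46, 43, 44, 50, 63, 80, 93, 100, 102, 101, 101, 101, 100]
side plate edge x -80..-40 [74, 74, 74, 74, 74, 72, 72, 71, 72, 74, 76, 79, 83, 85, 88, 90, 92, 95, 96, 97]
side y@138 [86, 87, 88, 87, 86, 85, 85, 91, 107, 127, 138, 132, 117, 105, 99, 99, 100, 99, 95, 92, 89, 90, 94, 100, 105, 105, 99, 94, 90, 85, 80, 76, 74, 73, 71, 69, 69, 69, 68, 68, 69, 69, 69, 70, 69, 68, 67, 68, 67, 68, 69, 69, 68, 63, 58, 53, 54, 59, 67, 79, 90, 99, 108, 115, 126, 137, 141, 132, 109, 84, 68, 66, 70, 73, 77, 78, 78, 77, 74, 71, 70]
```

Adjusting the mouth to fixture (0.0005, -0.002) m. Now the first blank, in steps with checks.

```bash
cat >> h.py <<'E'
import sys
MX,MY=0.0005,-0.002
YAW=FX[2]+np.pi/2-np.pi
def mag(z,dx=0,dy=0): return W((MX+dx,MY+dy,z))
def down(yaw): return [np.pi,0,yaw]
def find():
    """blanks on the bench (world x<... excluding fixture), mean of both views where both see it"""
    t,s=ctrl.read_camera("top"),ctrl.read_camera("side")
    out=[]
    for b in blanks(t):
        if b[1]>-0.07: continue
        q=[q for q in blanks(s) if np.hypot(q[0]-b[0],q[1]-b[1])<.012]
        m=np.mean([b[:3]]+[x[:3] for x in q],0); out.append((m,tri(t,b[5],s,q[0][5])[2] if q else None))
    return out
def pick(b):
    x,y,a=b
    ctrl.movep([x,y,.16],down(a)); ctrl.servo_line([x,y,.04],speed=.15); ctrl.servo_line([x,y,.001],speed=.06)
    ctrl.clamp(); print("grip",ctrl.read_gripper_width(),ctrl.read_gripper_force(),ctrl.read_position().round(4))
    ctrl.servo_line([x,y,.20],speed=.2)
    print("lifted",ctrl.read_gripper_width(),ctrl.read_force().round(2))
def insert():
    p=mag(.20); ctrl.movep(p,down(YAW)); ctrl.servo_line(mag(.150),speed=.15)
    hit=ctrl.servo_line(mag(.098),speed=.02,until_force=3)
    print("touch",hit,ctrl.read_position().round(4),mag(0).round(4),ctrl.read_force().round(2))
def press(z=.1002):
    ctrl.servo_line(mag(.19),speed=.2); ctrl.clamp()
    ctrl.servo_line(mag(.13),speed=.15)
    hit=ctrl.servo_line(mag(.105),speed=.04,until_force=3); print("top at",hit,ctrl.read_position().round(4))
    ctrl.servo_line(mag(z),speed=.03); ctrl.pause(.2)
    print("pressed",ctrl.read_position().round(4),ctrl.read_force().round(2))
    ctrl.servo_line(mag(.115),speed=.05)
E
python3 - <<'E'
from h import *
B=find(); print([(b[0].round(3),b[1]) for b in B])
b=min(B,key=lambda b:np.hypot(b[0][0]-.464,b[0][1]+.125))[0]
pick(b); insert(); print(ctrl.read_time())
c=ctrl.read_camera("side"); t=ctrl.read_camera("top")
cr=lambda c,w=100:(lambda uv:cv2.resize(c["frame"][max(0,uv[1]-75):uv[1]+75,uv[0]-w//1:uv[0]+w],None,fx=4,fy=4,interpolation=cv2.INTER_CUBIC))(proj(c,mag(.12)).astype(int))
cv2.imwrite("pics/i1.png",cr(c))
E
```

```text
[(array([ 0.449, -0.257,  0.056]), np.float64(0.014237350217185984)), (array([ 0.465, -0.125,  0.151]), np.float64(0.013805097601777228)), (array([ 0.494, -0.387, -0.034]), np.float64(0.015828307601981742)), (array([ 0.611, -0.131,  0.061]), np.float64(0.014053357742764248))]
grip 9.425780195838058e-05 0.0 [ 0.4646 -0.1245  0.001 ]
lifted 0.00014833101043817756 [ 0.65 -0.07  0.08]
touch False [0.5128 0.0405 0.098 ] [0.5127 0.0405 0.    ] [-0.5  -0.28  0.7 ]
10.125
```

View pics/i1.png

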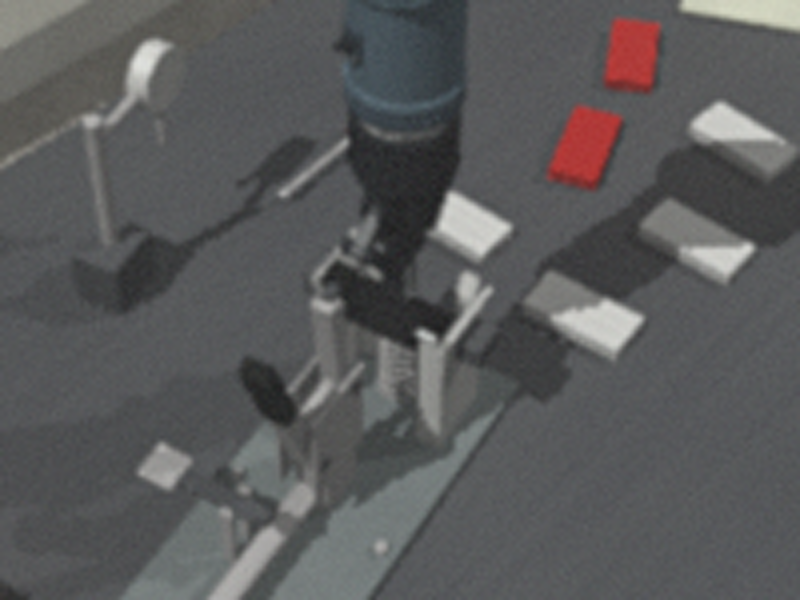

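The grasp missed: the fingers shut to 0 mm and all four blanks are still on the bench (crop i1). No force showed at the follower either, so I'll find where the shut fingertips really are by touching the follower and then the bench.

Run:
```python
from h import *
print(ctrl.servo_line(mag(.088),speed=.02,until_force=2),ctrl.read_position().round(4),ctrl.read_force().round(2))
ctrl.servo_line(mag(.2))
print(ctrl.read_force().round(2))
x,y=.50,-.06
ctrl.movep([x,y,.08],down(.1)); ctrl.servo_line([x,y,.03],speed=.15)
print(ctrl.read_force().round(2),ctrl.servo_line([x,y,-.012],speed=.015,until_force=3),ctrl.read_position().round(4),ctrl.read_force().round(2))
ctrl.servo_line([x,y,.08])
B=find(); print([(b[0].round(3),b[1]) for b in B]); print(ctrl.read_time())
```

```text
False [0.5127 0.0405 0.0879] [-0.8  -0.09 -0.57]
[ 0.6  -0.42 -0.56]
[ 0.13 -0.04 -0.1 ] True [ 0.4999 -0.0605  0.0196] [ 1.38 -1.12  0.37]
[(array([ 0.494, -0.386, -0.043]), None)]
14.6667
```

Run:
```python
from h import *
x,y=.50,-.06
ctrl.servo_line([x,y,.02],speed=.1); ctrl.pause(.3); print(ctrl.read_force().round(2))
for z in(.01,.006,.003,.001,-.001,-.003,-.005):
    h=ctrl.servo_line([x,y,z],speed=.02,until_force=8); ctrl.pause(.15); print(z,h,ctrl.read_position().round(4),ctrl.read_force().round(2))
    if h or abs(ctrl.read_force()[2])>5: break
c=ctrl.read_camera("side"); uv=proj(c,[x,y,.03]).astype(int)
cv2.imwrite("pics/i2.png",cv2.resize(c["frame"][uv[1]-75:uv[1]+75,uv[0]-100:uv[0]+100],None,fx=4,fy=4,interpolation=cv2.INTER_CUBIC))
ctrl.servo_line([x,y,.08])
```

```text
[ 1.24 -1.05  0.45]
0.01 True [ 0.5005 -0.061   0.019 ] [ 1.76 -2.67  1.19]
```

View pics/i2.png

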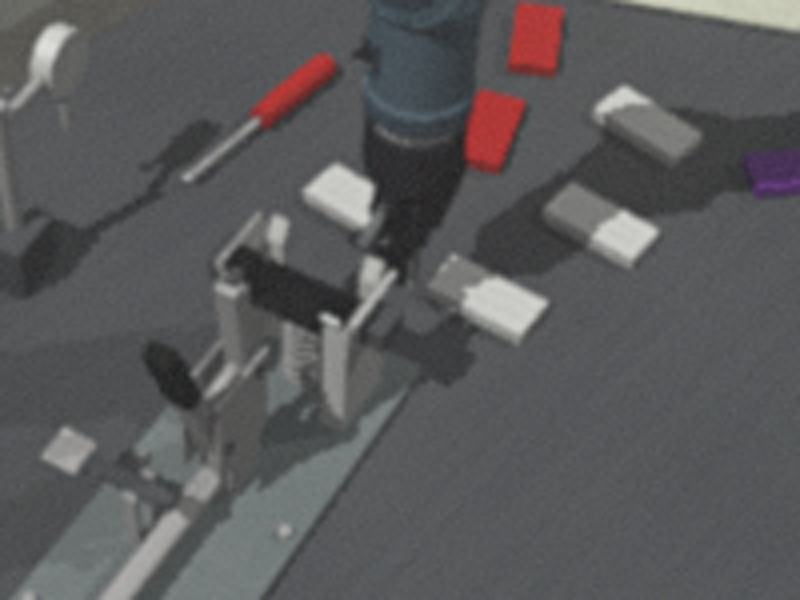

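The mouth is empty and the gripper was leaning lightly on the magazine's side, so that contact was false. I'll repeat the bench touch in open space with both views.

Run:
```python
from h import *
x,y=.53,-.20
ctrl.servo_line([.5,-.06,.15]);ctrl.movep([x,y,.10],down(.1)); ctrl.servo_line([x,y,.02],speed=.1); ctrl.pause(.3); print(ctrl.read_force().round(2))
for z in(.01,.006,.003,.001,-.001,-.003,-.006,-.009,-.012,-.016,-.02):
    h=ctrl.servo_line([x,y,z],speed=.02,until_force=8); ctrl.pause(.15); print(z,h,ctrl.read_position().round(4),ctrl.read_force().round(2))
    if h or abs(ctrl.read_force()[2])>3: break
c=ctrl.read_camera("side"); uv=proj(c,[x,y,.05]).astype(int)
f=[]
for n in("side","top"):
    c=ctrl.read_camera(n);cc=c["frame"].copy(); q=proj(c,ctrl.read_position()).astype(int); cv2.circle(cc,q.tolist(),1,(0,255,0),-1)
    f.append(cv2.resize(cc[q[1]-60:q[1]+40,q[0]-50:q[0]+50],None,fx=4,fy=4,interpolation=cv2.INTER_CUBIC))
cv2.imwrite("pics/i3.png",np.hstack(f))
ctrl.servo_line([x,y,.10])
```

```text
[0.2  0.24 0.43]
0.01 False [ 0.5301 -0.2001  0.0101] [-0.81  0.86  0.15]
0.006 False [ 0.53  -0.2    0.006] [-0.04  0.49 -0.32]
0.003 False [ 0.53  -0.2    0.003] [0.46 0.19 0.37]
0.001 False [ 0.53  -0.2    0.001] [ 0.3  -0.56  0.56]
-0.001 False [ 0.53  -0.2   -0.001] [ 0.1  -0.3  -0.46]
-0.003 False [ 0.53  -0.2   -0.003] [-0.59 -0.36 -0.88]
-0.006 False [ 0.53  -0.2   -0.006] [ 0.47 -0.36  0.  ]
-0.009 False [ 0.5301 -0.2    -0.009 ] [-0.17  0.19 -0.15]
-0.012 False [ 0.53  -0.2   -0.012] [ 0.27  0.67 -0.07]
-0.016 False [ 0.5301 -0.2    -0.016 ] [ 0.76 -0.68 -0.62]
-0.02 False [ 0.53 -0.2  -0.02] [-0.08 -0.54 -0.1 ]
```

View pics/i3.png

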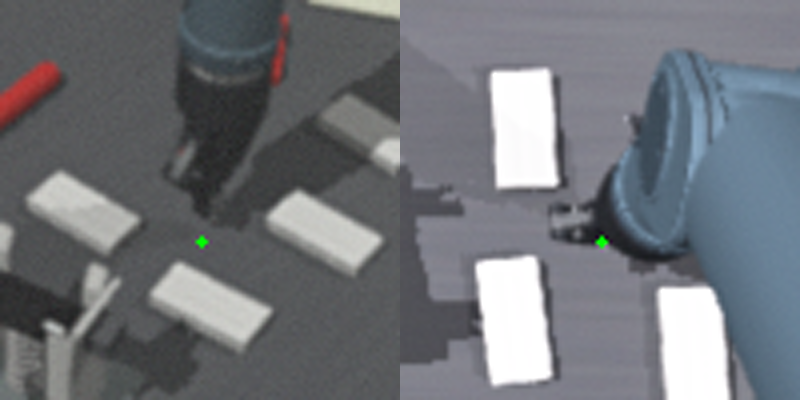

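The image shows the fingertip well above and beside the marker for the reported TCP, and there was no contact at a reported z of -0.02. So the arm's reported pose disagrees with the cameras. I'll measure the real tip at a clear pose in both views.

Run:
```python
from h import *
ctrl.servo_line([.53,-.20,.2]); ctrl.movep([.53,-.20,.25],down(.1)); ctrl.pause(.2)
P=ctrl.read_position(); print(P,ctrl.read_tool_rot(),ctrl.read_q().round(3))
f=[]
for n in("side","top"):
    c=ctrl.read_camera(n);cc=c["frame"].copy(); q0=proj(c,P); q=q0.astype(int); o=np.array([q[0]-50,q[1]-75]); o=np.maximum(o,0); print(n,o)
    I=cv2.resize(cc[o[1]:o[1]+150,o[0]:o[0]+100],None,fx=4,fy=4,interpolation=cv2.INTER_CUBIC)
    for dz,col in((0,(0,255,0)),(.0187,(255,255,0)),(.073,(0,255,255))):
        u=((proj(c,P+[0,0,dz])-o+.5)*4-.5).round().astype(int).tolist(); cv2.circle(I,u,4,col,1)
    f.append(I)
cv2.imwrite("pics/i4.png",np.hstack(f))
```

```text
[ 0.52893056 -0.19974598  0.24833853] [-3.14033860e+00  2.80162552e-03  1.00020225e-01] [ 0.492  0.356 -0.27   1.694  0.104  1.109 -1.279]
side [288  73]
top [329 140]
```

View pics/i4.png

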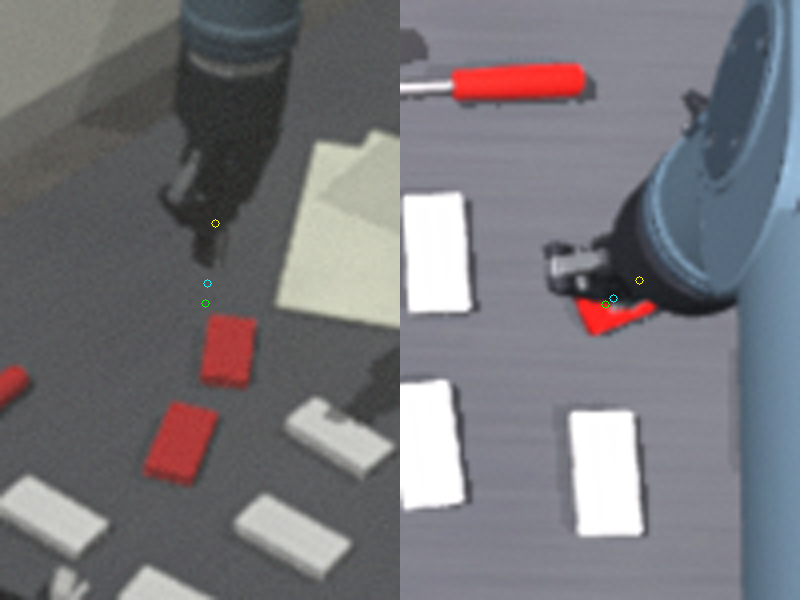

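Side view: the real tip is at crop (210,263) and the marker for the reported TCP at (205,303), directly below it. So the tip seems to be about 35 mm above the reported TCP. I'll confirm with a bench touch.

Run:
```python
from h import *
x,y=.53,-.20
ctrl.servo_line([x,y,-.016],speed=.15); ctrl.pause(.3); F0=np.mean([ctrl.read_force() for _ in range(5)],0);print(F0.round(2))
z=-.016
while z>-.06:
    z-=.002
    try: h=ctrl.servo_line([x,y,z],speed=.02,until_force=10)
    except ctrl.MotionError as e: print(e);break
    ctrl.pause(.1); F=ctrl.read_force()
    if h or abs(F[2]-F0[2])>3: break
print(z,h,ctrl.read_position().round(4),F.round(2))
for n in("side","top"):
    c=ctrl.read_camera(n); P=ctrl.read_position(); P[2]=0; q=proj(c,P).astype(int)-[40,50]; 
    I=cv2.resize(c["frame"][q[1]:q[1]+75,q[0]:q[0]+80],None,fx=5,fy=5,interpolation=cv2.INTER_CUBIC)
    I=cv2.convertScaleAbs(I,alpha=2.0)
    cv2.circle(I,((proj(c,P)-q+.5)*5).astype(int).tolist(),3,(0,255,0),1); print(n,q)
    f=I if n=="side" else np.hstack([f,I])
cv2.imwrite("pics/i5.png",f)
ctrl.servo_line([x,y,.1],speed=.2); print(ctrl.read_time())
```

```text
[-0.3   0.82 -0.86]
-0.03600000000000002 False [ 0.5304 -0.2002 -0.0356] [-0.88  0.51  5.43]
side [291 155]
top [319 179]
33.7333
```

View pics/i5.png

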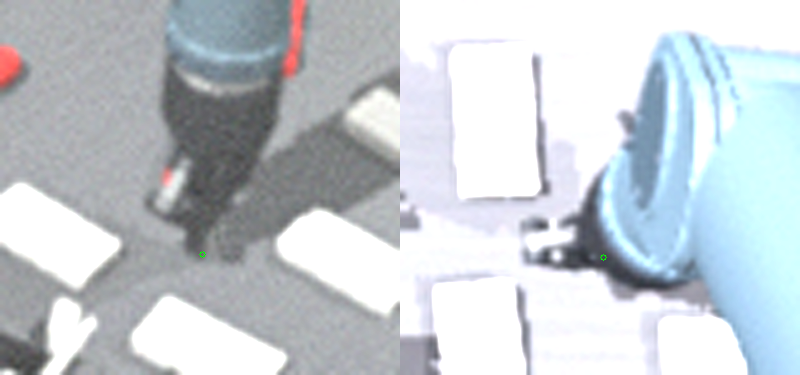

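The shut fingertips touch the bench at a reported z of -0.035, and the side view shows tip (200,255) against marker (202,254). So it's a pure 35 mm z offset with correct x and y. I'll correct for it and carry on.

```bash
cat >> h.py <<'E'
DZ=0.035   # true shut-tip height = reported z + DZ
def L(p,**k): return ctrl.servo_line([p[0],p[1],p[2]-DZ],**k)
def J(p,yaw): return ctrl.movep([p[0],p[1],p[2]-DZ],down(yaw))
def tip(): return np.round(ctrl.read_position()+[0,0,DZ],4)
def fz(n=8): return np.mean([(ctrl.pause(.02),ctrl.read_force())[1] for _ in range(n)],0).round(2)
def pick(b):
    x,y,a=b
    ctrl.ungrasp(); J([x,y,.12],a); L([x,y,.03],speed=.2); L([x,y,-.002],speed=.06); print("down",tip(),fz(4))
    ctrl.clamp(); print("grip",round(ctrl.read_gripper_width(),4),ctrl.read_gripper_force())
    L([x,y,.20],speed=.25); w=ctrl.read_gripper_width(); print("lifted",round(w,4)); return abs(w-.044)<.006
def insert():
    J(mag(.20),YAW); L(mag(.150),speed=.2); ctrl.pause(.1)
    hit=L(mag(.100),speed=.03,until_force=4)
    print("touch",hit,tip(),fz(4),"w",round(ctrl.read_gripper_width(),4))
def press(z=.1002):
    L(mag(.18),speed=.25); ctrl.clamp(); L(mag(.150),speed=.2); ctrl.pause(.1); f0=fz(4)
    hit=L(mag(.100),speed=.04,until_force=4); print("top at",hit,tip(),fz(4)-f0)
    L(mag(z),speed=.03); ctrl.pause(.2); print("pressed",tip(),fz()-f0)
    L(mag(.1035),speed=.03); print("back .1035",fz()-f0); L(mag(.115),speed=.05); print("up",fz(4)-f0)
E
python3 - <<'E'
from h import *
J([.50,-.03,.22],.1); B=find(); print([b[0].round(3) for b in B])
b=min(B,key=lambda b:np.hypot(b[0][0]-.464,b[0][1]+.125))[0]; print(b)
if pick(b): insert()
print(ctrl.read_time())
E
```

```text
[array([ 0.448, -0.259,  0.101]), array([ 0.494, -0.386, -0.043])]
[ 0.44788843 -0.25941986  0.10108804]
down [ 0.4479 -0.2594 -0.0021] [ 0.07  0.2  -0.1 ]
grip 0.0422 61.10745549201965
lifted 0.0428
touch True [0.5125 0.0396 0.1212] [ 1.98 -1.39 -0.15] w 0.0428
41.9333
```

```bash
cat >> h.py <<'E'
def ff(F):
    c,n=np.cos(FX[2]),np.sin(FX[2]); return np.round([c*F[0]+n*F[1],-n*F[0]+c*F[1],F[2]],2)
E
python3 - <<'E'
from h import *
print("f fix",ff(fz()))
dx=dy=0
for i in range(4):
    F=ff(fz(6)); z=tip()[2]
    if z<.1185: break
    if abs(F[0])>.8: dx+=np.sign(F[0])*.001
    if abs(F[1])>.8: dy+=np.sign(F[1])*.001
    L(mag(z+.001,dx,dy),speed=.03)
    h=L(mag(.108,dx,dy),speed=.02,until_force=5)
    print(dx,dy,h,tip(),ff(fz(6)))
c=ctrl.read_camera("side");q=proj(c,mag(.12)).astype(int);f=[]
for n in("side","top"):
    c=ctrl.read_camera(n);q=proj(c,mag(.12)).astype(int)
    f.append(cv2.resize(c["frame"][q[1]-45:q[1]+45,q[0]-40:q[0]+40],None,fx=5,fy=5,interpolation=cv2.INTER_CUBIC))
cv2.imwrite("pics/i6.png",cv2.convertScaleAbs(np.hstack(f),alpha=1.3))
E
```

```text
f fix [-2.2  -1.77 -1.34]
-0.001 -0.001 True [0.5132 0.0396 0.1214] [-0.56 -0.78 -0.9 ]
-0.001 -0.001 True [0.5122 0.0392 0.1169] [-0.22 -1.2  -1.25]
```

Run:
```python
from h import *
dx=dy=-.001
for i in range(5):
    h=L(mag(.106,dx,dy),speed=.015,until_force=6); F=ff(fz(6)); print(h,tip(),F,round(dx,4),round(dy,4))
    if not h or F[2]>2: break
    if abs(F[1])>.8: dy+=np.sign(F[1])*.0007
    if abs(F[0])>.8: dx+=np.sign(F[0])*.0007
f=[]
for n in("side","top"):
    c=ctrl.read_camera(n);q=proj(c,mag(.12)).astype(int)
    f.append(cv2.resize(c["frame"][q[1]-45:q[1]+45,q[0]-40:q[0]+40],None,fx=5,fy=5,interpolation=cv2.INTER_CUBIC))
cv2.imwrite("pics/i6.png",cv2.convertScaleAbs(np.hstack(f),alpha=1.3))
```

```text
True [0.5123 0.0392 0.1091] [-0.67 -1.   -0.7 ] -0.001 -0.001
True [0.5124 0.0392 0.1078] [ 0.06 -0.57  0.38] -0.001 -0.0017
True [0.5123 0.0391 0.1065] [-0.16 -0.58 -0.25] -0.001 -0.0017
True [0.5122 0.0391 0.1057] [-0.09 -0.14  1.66] -0.001 -0.0017
True [0.5122 0.0391 0.1055] [-0.15  0.3   3.75] -0.001 -0.0017
```

View pics/i6.png

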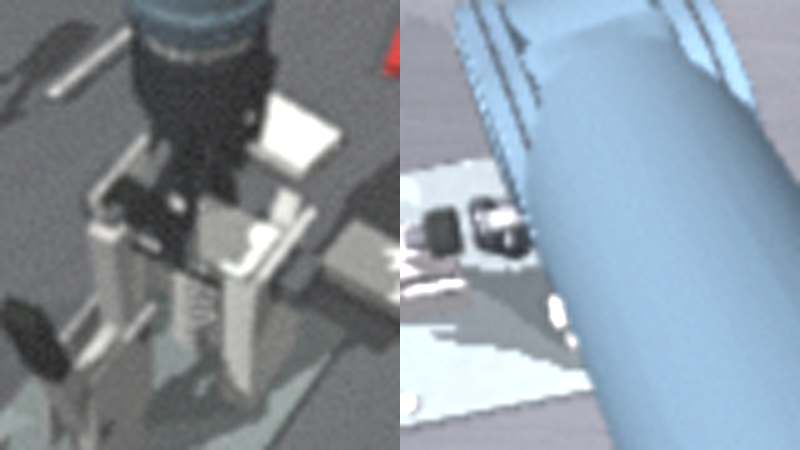

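The side view shows the blank lying in the pocket on the catches at (225,220). I'll update the mouth offset, then release and press.

```bash
sed -i 's/^MX,MY=.*/MX,MY=-0.0005,-0.0037/' h.py
python3 - <<'E'
from h import *
ctrl.ungrasp(); press(.1000); print(ctrl.read_time())
E
```

```text
top at True [0.5135 0.0397 0.1166] [ 0.23 -0.33 -0.56]
pressed [0.5145 0.0399 0.1001] [-2.1  -1.01  3.62]
back .1035 [-1.32 -1.02  3.06]
up [-0.04 -0.69 -0.67]
50.8167
```

The press ended at 3.6 N at 5 mm below mouth and 3.1 N at 1.5 mm below, which is the spring force alone. Blank 1 is under the catches. Next blank.

```bash
cat >> h.py <<'E'
def insert():
    J(mag(.20),YAW); L(mag(.150),speed=.2); ctrl.pause(.1)
    hit=L(mag(.1125),speed=.04,until_force=10); print("upper",hit,tip(),ff(fz(4)))
    hit=L(mag(.1055),speed=.02,until_force=8); F=ff(fz(5))
    print("rest",hit,tip(),F,"w",round(ctrl.read_gripper_width(),4))
def look():
    J([.42,.20,.33],YAW); B=find(); print([(b[0].round(3).tolist(),b[1] and round(b[1],4)) for b in B]); return B
E
python3 - <<'E'
from h import *
L(mag(.30),speed=.3); B=look()
if B:
    b=min(B,key=lambda b:np.hypot(b[0][0]-.464,b[0][1]+.125))[0]
    if pick(b): insert()
print(ctrl.read_time())
E
```

```text
[([0.462, -0.088, 0.127], np.float64(0.0155)), ([0.494, -0.386, -0.034], np.float64(0.0153)), ([0.61, -0.132, 0.067], np.float64(0.0139))]
down [ 0.4618 -0.0875 -0.0022] [-0.35 -0.26  0.37]
grip 0.0427 61.2011182308197
lifted 0.0425
upper False [0.5141 0.0398 0.1124] [ 0.55  2.42 -2.29]
rest True [0.5141 0.0397 0.1067] [ 0.09 -1.09 -1.25] w 0.0422
60.05
```

```bash
cat >> h.py <<'E'
def settle():
    for z in (.1065,.1055,.1045,.1035):
        if tip()[2]<z: continue
        L(mag(z),speed=.02); F=ff(fz(5))
        if F[2]>1.5: break
    print("settle",tip(),F)
E
python3 - <<'E'
from h import *
settle(); ctrl.ungrasp(); press(.1000); print(ctrl.read_time())
E
```

```text
settle [0.5147 0.0399 0.1046] [-0.46  1.61  3.96]
top at True [0.5135 0.0397 0.1143] [-0.24 -0.11  0.01]
pressed [0.5144 0.0399 0.1001] [-2.73 -0.61  4.15]
back .1035 [-1.75 -0.88  3.91]
up [ 0.53  0.41 -0.01]
65.9917
```

Two are loaded; the force rise matches the spring. Doing the remaining two the same way, with guards.

Run:
```python
from h import *
for i in range(2):
    L(mag(.30),speed=.3); B=look()
    if not B: break
    b=min(B,key=lambda b:-b[0][0])[0]
    if not pick(b): print("MISSED"); break
    insert(); settle()
    if tip()[2]>.110: print("STUCK"); break
    ctrl.ungrasp(); press(.1000); print(ctrl.read_time())
else:
    L(mag(.30),speed=.3); look()
```

```text
[([0.494, -0.386, -0.043], np.float64(0.0152)), ([0.611, -0.131, 0.067], np.float64(0.0142))]
down [ 0.6106 -0.1315 -0.0021] [-0.08 -0.22 -0.33]
grip 0.0426 62.233203649520874
lifted 0.0423
upper False [0.514  0.0398 0.1124] [ 0.6   2.75 -1.67]
rest True [0.5139 0.0396 0.1069] [ 0.03 -1.91 -1.45] w 0.0421
settle [0.5144 0.0398 0.1065] [-0.35  1.77  1.72]
top at True [0.5136 0.0398 0.1191] [-0.44 -0.3   0.33]
pressed [0.5144 0.0398 0.1001] [-2.75 -0.85  5.1 ]
back .1035 [-2.34 -1.05  4.43]
up [-0.33 -0.25  0.08]
81.0333
[([0.494, -0.386, -0.034], np.float64(0.0153))]
down [ 0.4944 -0.3863 -0.0021] [ 0.04 -0.12 -0.33]
grip 0.0424 62.51492142677307
lifted 0.0423
upper False [0.514  0.0398 0.1124] [ 0.25  2.15 -1.12]
rest True [0.5141 0.0397 0.107 ] [-0.37 -1.64 -1.29] w 0.0424
settle [0.5146 0.0399 0.1056] [-0.25  1.57  3.03]
top at True [0.5136 0.0398 0.1178] [ 0.16  0.14 -0.5 ]
pressed [0.5145 0.0399 0.1001] [-1.56 -0.86  4.77]
back .1035 [-2.11 -0.84  6.27]
up [-0.22 -0.36 -0.13]
97.7917
[]
```

Four are loaded and the bench is clear of blanks. For the clamp I'll plan the handle arc with the finger's +x corner riding on the grip's face. Before touching anything I'll check reachability and where the jaw stands.

```bash
cat >> h.py <<'E'
def C(al,r=.118,pen=0.0,half=.009,y=-.002):
    """tip target (fixture) so that its +x corner is on the handle's upper face at angle al above level"""
    h=.007-pen
    return W((.132+r*np.cos(al)-h*np.sin(al)-half, y, .083+r*np.sin(al)+h*np.cos(al)))
E
python3 - <<'E'
from h import *
c=ctrl.read_camera("top"); s=ctrl.read_camera("side")
T=lambda u,v:((u+.5)/4-.5+170,(v+.5)/4-.5+180); S=lambda u,v:((u+.5)/3.5-.5+200,(v+.5)/3.5-.5+170)
ci=lambda X:(lambda d:np.round([np.cos(FX[2])*d[0]+np.sin(FX[2])*d[1],-np.sin(FX[2])*d[0]+np.cos(FX[2])*d[1],X[2]],3))(X-np.array([FX[0],FX[1],0]))
print("grip",ci(tri(c,T(172,220),s,S(190,262))),"pad top-view at z.21",ci(plane(c,T(312,190),.21)),ci(plane(c,T(300,190),.21)))
for yaw in(FX[2],FX[2]-np.pi):
    r=[]
    for p in [W((.142,-.002,.30))]+[C(a) for a in np.arange(1.2,0,-.2)]+[W((.182,-.085,.04))]:
        q=ctrl.solve_ik([p[0],p[1],p[2]-DZ],down(yaw)); r.append(None if q is None else np.round(q,2).tolist())
    print(yaw,r)
E
```

```text
grip [ 0.171 -0.001  0.197] pad top-view at z.21 [ 0.081 -0.002  0.21 ] [ 0.088 -0.003  0.21 ]
1.7919 [[-0.15, 0.25, -0.34, 1.8, 0.09, 1.11, -0.31], [-0.18, 0.38, -0.36, 1.91, 0.17, 0.89, -0.41], [-0.21, 0.4, -0.38, 1.9, 0.19, 0.87, -0.46], [-0.24, 0.43, -0.39, 1.9, 0.21, 0.85, -0.52], [-0.27, 0.46, -0.39, 1.9, 0.24, 0.82, -0.57], [-0.29, 0.5, -0.4, 1.91, 0.26, 0.78, -0.61], [-0.31, 0.54, -0.39, 1.91, 0.29, 0.74, -0.65], [-0.23, 0.74, -0.34, 1.76, 0.36, 0.7, -0.54]]
-1.349692653589793 [[0.39, 0.42, -1.07, 1.77, 0.39, 1.19, 2.57], [0.33, 0.59, -1.07, 1.88, 0.6, 1.04, 2.37], [0.28, 0.62, -1.07, 1.88, 0.63, 1.04, 2.3], [0.24, 0.65, -1.07, 1.88, 0.67, 1.03, 2.24], [0.2, 0.69, -1.07, 1.88, 0.72, 1.02, 2.18], [0.17, 0.74, -1.08, 1.88, 0.78, 1.01, 2.12], [-1.37, 0.81, 1.09, 1.97, -0.91, 0.95, -2.73], [-1.08, 0.94, 0.9, 1.81, -0.95, 0.89, -2.63]]
```

The grip triangulates to (0.171, -0.001, 0.197) m in fixture coordinates, as the text says, and yaw 1.79 reaches every pose. Pushing the handle down.

Run:
```python
from h import *
J([.42,.20,.33],FX[2]); J(W((.143,-.002,.30)),FX[2])
p=C(1.24,pen=-.008); L(p,speed=.15); ctrl.pause(.2); f0=fz(5); print("start",tip(),f0)
for a in np.r_[np.arange(1.2,.09,-.08),.07]:
    h=L(C(a,pen=.001),speed=.10,until_force=40); F=ff(fz(2)-f0); print(round(a,2),h,tip(),F)
    if h or np.linalg.norm(F)>45: break
print(ctrl.read_time())
```

```text
start [0.481  0.1837 0.2001] [-0.11  0.08  0.02]
1.2 False [0.4777 0.1964 0.1953] [-0.06  0.1   1.76]
1.12 False [0.4758 0.2047 0.1919] [-1.2  -0.07  1.44]
1.04 False [0.4738 0.2131 0.1878] [-1.29  0.85  2.04]
0.96 False [0.4721 0.2211 0.1832] [-1.39  0.5   1.74]
0.88 False [0.4704 0.2287 0.1779] [-1.98 -0.07  2.73]
0.8 False [0.4689 0.2359 0.172 ] [-0.71  1.09  2.7 ]
0.72 False [0.4673 0.2426 0.1656] [-1.79  1.11  4.52]
0.64 False [0.4659 0.2487 0.1586] [-1.47  1.53  4.65]
0.56 False [0.4646 0.2543 0.1511] [-0.47  1.65  4.99]
0.48 False [0.4635 0.2593 0.1431] [-0.61  1.29  4.3 ]
0.4 False [0.4626 0.2637 0.1347] [-0.38  0.96  3.07]
0.32 False [0.4625 0.2674 0.1264] [-1.61  0.19  4.77]
0.24 False [0.4609 0.2705 0.117 ] [ 0.03 -0.28  1.74]
0.16 False [0.4602 0.2726 0.1076] [-0.34  0.33 -0.27]
0.07 False [0.4599 0.2743 0.097 ] [-0.28 -0.17 -0.01]
106.7
```

Run:
```python
from h import *
f0=fz(5)
for dz in(.001,.002,.003,.004,.005):
    p=C(.07); p[2]-=dz; L(p,speed=.02); F=fz(4)-f0
    if F[2]>5: break
print("contact",tip(),F); 
p=C(.07); L(p+[0,0,.03],speed=.1); t0=ctrl.read_time()
L(W((.225,-.002,.20)),speed=.2); J([.42,-.10,.35],FX[2])
c=ctrl.read_camera("side");q=proj(c,W((.12,0,.1))).astype(int)
I=cv2.resize(c["frame"][q[1]-75:q[1]+75,q[0]-100:q[0]+100],None,fx=4,fy=4,interpolation=cv2.INTER_CUBIC)
cv2.imwrite("pics/i7.png",I); print(ctrl.read_time()-t0,ctrl.read_time())
```

```text
contact [0.4603 0.2745 0.0948] [-1.91 -0.91  6.41]
2.0249999999999915 110.5667
```

View pics/i7.png

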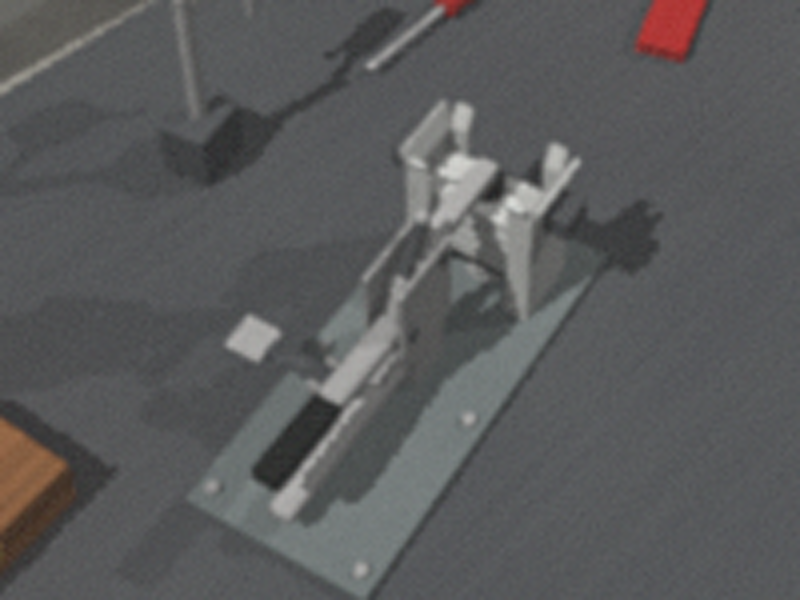

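The side view shows the handle level at (300,440) and the jaw closed over the stack at (460,190). The stop was felt at 94.8 mm. The clamp is locked; I'll wait a bit longer, then press the paddle.

```bash
cat >> h.py <<'E'
def dark(c,X,r=2):
    u,v=proj(c,W(X)).round().astype(int); return round(float(cv2.cvtColor(c["frame"],cv2.COLOR_BGR2GRAY)[v-r:v+r+1,u-r:u+r+1].mean()),1)
E
python3 - <<'E'
from h import *
ctrl.pause(1.0); s=ctrl.read_camera("side"); print("locked: grip@level",dark(s,(.25,0,.096)),"grip@open",dark(s,(.171,0,.197)))
X=(.182,-.091)
J([.46,.15,.40],FX[2]); J(W((*X,.22)),FX[2]); print(ctrl.read_q().round(2))
L(W((*X,.085)),speed=.2); ctrl.pause(.2); f0=fz(5)
for z in(.070,.066,.062,.058,.054,.050,.047,.044,.042,.040,.038):
    L(W((*X,z)),speed=.04); F=fz(3)-f0; s=ctrl.read_camera("side"); o=dark(s,(.25,0,.096)); print(z,F,o,dark(s,(.171,0,.197)))
    if np.linalg.norm(F)>25: break
print(ctrl.read_time())
E
```

```text
locked: grip@level 49.1 grip@open 83.9
[-0.13  0.52 -0.47  1.64  0.27  1.04 -0.47]
0.07 [ 0.45 -0.33 -0.61] 49.0 75.8
0.066 [-0.6  -0.61  0.22] 48.8 77.8
0.062 [0.84 0.34 3.15] 49.6 79.0
0.058 [1.15 0.58 2.15] 48.6 81.3
0.054 [0.38 0.71 1.31] 48.4 82.4
0.05 [0.23 0.63 1.74] 49.9 81.6
0.047 [0.06 0.21 0.61] 53.4 81.5
0.044 [0.5  0.2  0.52] 116.2 80.8
0.042 [ 0.95 -0.04  1.32] 116.9 81.3
0.04 [ 0.74 -0.09  0.6 ] 116.4 50.1
0.038 [0.37 0.04 0.77] 116.6 38.9
118.75
```

The clamp sprang open: the grip is gone from the level position and dark at the open position. Now I'll retreat and check the loaded stack, handle and surroundings numerically.

Run:
```python
from h import *
X=(.182,-.091)
L(W((*X,.12)),speed=.15); L(W((*X,.36)),speed=.25); J([.40,-.30,.38],FX[2]); ctrl.pause(.5)
t,s=ctrl.read_camera("top"),ctrl.read_camera("side")
print("grip open",dark(s,(.171,0,.197)),dark(t,(.171,0,.197)),"level",dark(s,(.25,0,.096)))
print("stack top (bright=blank):",[ (dark(t,(0,y,.105),1),dark(s,(0,y,.105),1)) for y in(-.03,-.015,0,.015,.03)])
xs=np.arange(-.04,.041,.004); print(np.mean([prof(t,[(x,y,.105) for x in xs]) for y in(-.02,-.01,0,.01,.02)],0).round().astype(int).tolist())
print("bench blanks",[b[0].round(3) for b in find()])
for n,c in(("side",s),("top",t)):
    a=cv2.imread(f"pics/{n}0.png"); hs=lambda f:cv2.cvtColor(f,cv2.COLOR_BGR2HSV)
    for nm,bx in(dict(screw=(255,160,300,200),case=(100,270,190,350),gauge=(200,150,240,230)) if n=="side" else dict(screw=(305,145,380,175),case=(100,160,175,220),gauge=(240,110,300,165))).items():
        x0,y0,x1,y1=bx; print(n,nm,round(float(cv2.absdiff(a[y0:y1,x0:x1],c["frame"][y0:y1,x0:x1]).mean()),1))
print(ctrl.read_time())
```

```text
grip open 41.6 60.4 level 112.4
stack top (bright=blank): [(254.7, 200.3), (254.9, 199.4), (255.0, 201.2), (237.6, 141.0), (184.3, 117.4)]
[128, 128, 128, 127, 138, 236, 255, 252, 241, 246, 247, 246, 244, 246, 249, 246, 195, 154, 156, 155, 154]
bench blanks []
side screw 7.0
side case 6.4
side gauge 2.8
top screw 3.4
top case 8.7
top gauge 4.3
123.275
```

Run:
```python
from h import *
ok=True
for n in("side","top"):
    c=ctrl.read_camera(n)["frame"]; a=cv2.imread(f"pics/{n}0.png")
    for nm,bx,(lo,hi) in ([("case",(100,270,190,350),(6,20)),("screw",(270,160,300,190),(0,5))] if n=="side" else [("case",(100,160,175,220),(6,20)),("screw",(335,150,380,170),(0,5))]):
        x0,y0,x1,y1=bx; r=[]
        for f in(a,c):
            h=cv2.cvtColor(f[y0:y1,x0:x1],cv2.COLOR_BGR2HSV); m=(h[...,0]>=lo)&(h[...,0]<=hi)&(h[...,1]>120); v,u=np.nonzero(m); r.append([u.mean(),v.mean(),m.sum()])
        print(n,nm,np.round(r,1).tolist()); ok&=np.hypot(r[0][0]-r[1][0],r[0][1]-r[1][1])<.8
print(ok)
if ok: print(ctrl.sign_off())
```

```text
side case [[44.6, 38.0, 2169.0], [44.9, 37.8, 2163.0]]
side screw [[14.1, 12.9, 141.0], [14.3, 12.7, 139.0]]
top case [[37.1, 30.5, 1954.0], [37.0, 30.6, 1938.0]]
top screw [[23.2, 10.1, 242.0], [23.2, 10.0, 241.0]]
True
the job is handed in; nothing more can be done
None
```

I loaded all four blanks under the catches, locked the clamp for well over two seconds, opened it with the release lever, and handed the job in at about 123 s; the screwdriver, dial gauge and case look undisturbed, and the verdict was not shown.

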